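Back off the head clamp screw of a stereo microscope stand

TASK

The binocular head is off its microscope stand, and the knurled clamp screw on the side of the empty head ring is still screwed in, its tip in the bore. Loosen that clamp screw by two full turns (anticlockwise, looking at the knob's outer face) so that the head can be dropped back in: roll the knob round with a fingertip on its rim, stroke after stroke, never taking it between the fingers. Leave the focus knobs and the column clamp screw at the back as they are, do not lift, shift or tip the stand, disturb nothing else on the bench, and finish with the hand clear.

Things in the scene. Friction and masses are not known exactly. Their poses are not given: they have to be found in the camera images.
- stand: Microscope stand, 3.6 kg, free on four rubber feet: white base 270 (x) x 200 (y) x 28 mm high; at x = +85 mm a steel column, diameter 28, top at 262 mm (highest point of the stand) with a black focus block (54 x 50 mm, height 153 to 227 mm), from which an arm carries the empty ring. Origin: centre of the underside. x points from ring to column, y left, z up. Yaw within 0.6 rad of the world axes.
- clamp_knob (a point): Centre of the steel knurled knob of the head clamp screw, diameter 32, 16 mm wide along its level axis. Axes as the stand's: y is the screw's axis pointing out from the ring (stand's left side), x points to the column. Its rim's top is 16 mm above this point, 206 above the bench, 5 above the ring's top, with free air above. Ring's outer wall 29 mm inwards; a neck of diameter 13 between.
- clamp_screw (a joint): Head clamp screw, rad, over several turns: 0 = fully in (stop), 0 to 0.6 at the start, grows as it loosens, end stop at 4 turns. Loosening moves the rim's top to the stand's +x. Turns at 0.03 N m (2 N at the rim), stays as left; a fingertip pressed on with 5 N does not slip. A black index line on rim and outer face is at the top at 0 and each full turn. The knob moves out 1.25 mm a turn.
- ring_centre (a point): Centre of the black empty head ring: outer diameter 92, bore 76, 22 mm high, its middle 190 mm above the bench. Axes as the stand's.
- column_knob (a point): Centre of the column clamp knob, same shape as the head clamp knob, behind the column with its axis along the stand's x: to be left alone.
- column_screw (a joint): Turns of the column clamp screw, rad; reads 0 at the start and must stay there.
- focus_shaft (a point): Middle of the level focus shaft, along the stand's y, with a black knurled wheel of diameter 42 mm on each side, 34 to 52 mm from this point: to be left alone.
- focus (a joint): Turn of the focus shaft, rad; reads 0 at the start and must stay there.
- head: Binocular head, white with black eyepieces, 1.4 kg, standing loose on a rubber cap (diameter 94 mm), about 235 mm high, reaching 140 mm to its -x side; origin: centre of its underside. Bystander on the right.
- eyepiece: Loose spare eyepiece, diameter 39 mm, 56 mm high, upright; origin: centre of its underside. Bystander on the left.
- dust_cap: Loose black round cap, diameter 82 mm, 15 mm high; origin: centre of its underside. Bystander on the left.
- stone_jar: Loose small glass jar with a white lid, diameter 48 mm, 55 mm high; origin: centre of its underside. Bystander on the right.

How it is judged:
By the outcome, as a careful person would: the job done as asked, in the order asked, and still so for the second after the job is handed in, with the robot touching nothing.
It also fails if it takes over 58 s, if anything falls off the work surface, if the arm or the gripper's body presses on something with over 40 N, if the wrist force passes 120 N, or if a joint passes its speed limit or range.

ROBOT

A 6-joint arm with a two-finger parallel gripper is mounted at the origin on the work surface. World frame = base frame: x ahead of the robot, y to its left, z up, the work surface at z = 0. Lengths are in m, angles in degrees, forces in N, time in s.
With the tool pointing down it reaches from about 0.3 to 0.75 m from the base axis. Payload 8.5 kg.
Tool frame: the origin (TCP) lies midway between the tips of the shut fingers; the grasp point (between the pads) lies 19 mm behind it; z points along the fingers, y is the direction in which the jaws open and shut (so a half turn about z gives the same grasp; the last joint's range is limited). The gripper opens to 85 mm and grips with 20 to 120 N. Pads are 22 mm wide; open, the fingers measure 114 mm over their backs; the gripper's body (76 mm by 85 mm) begins 54 mm behind the grasp point. The pads swing forward as they close: fully open they stand 13 mm farther back than shut.
Start: joints at [64.269, 21.807, 74.336, -0, 83.858, -12.336], TCP at [0.127, 0.535, 0.231] pointing down, gripper open.
Joint ranges: [-178.18, 178.18], [-50.72, 133.34], [12.68, 142.11], [-81.47, 261.47], [9.98, 163.14], [-165.26, 165.26]. Speed limits (degrees/s): [136.94, 136.94, 180, 180, 180, 180].

INTERFACE

Orientations are given as a 3x3 rotation matrix whose columns are the frame's x, y, z axes.
In Python, from rig import env, viewer, ticket gives the robot as it stands. The module is installed in compiled form; this text tells all that it offers.
- The arm moves only by the shell command python3 -m pendant 'ROWS' [FORCE]. ROWS is JSON, a list of rows, each a list of 3 entries, a list of its own where there are three numbers: the shift along the world's x, y, z in mm, then the turn about the world's z in rad, then the opening, from -1 (shut) to 1 (fully open). A call has 1 to 12 rows; each row shifts and turns the pose as measured when the row begins; what a row does not reach is not made up. A row lasts 1/8 s, in which the tool goes at most 62.5 mm and 10.7 degrees, less where a joint would pass 70% of its speed; a pose out of reach is approached as far as the arm can. A call with a gripper value outside its range is refused whole. The fingers move at their own pace and stop on an object; FORCE is the grip in N (left out, the last holds). Time passes only in rows, so rows that do not move let the fingers close. It gives the time, the measured TCP pose, the force and the opening at its end, in the units of the state.
- env.observe(): the state, without advancing time (a new reading comes with each control period).
- viewer.get_image(name): name is "side" or "top"; returns (picture, depth): 480x640x3 uint8, red, green, blue; 480x640 float32, m along the optical axis (not along the pixel's ray), 0 where there is no reading.
- viewer.camera_params(name): a dict with "fx", "fy", "cx", "cy" (pixels), "D" ([k1, k2, p1, p2, k3] as OpenCV has them; the pictures are not rectified), "rvec" (rotation vector, rad) and "tvec" (3), from world to camera coordinates, as OpenCV has them. Camera axes: x right, y down, z forward; pixel columns grow to the right and rows downward; lengths in m; the calibration is good to about 2 mm. A picture is of the moment at which its call begins. camera_params takes no time and is no camera call.
- ticket.close_job(): hands the job in, once; it reports no verdict.
The state is a dict: "time_s": time; "q": joint angles; "qvel": joint speeds; "joint_efforts": joint torques, N m; "position": TCP position; "tool_rot": TCP orientation; "ft_force": force on the tool from outside, world axes, zero at the start; "wrist_torque": the same for the moment, N m; "grip_width": finger opening in m.
Only numpy, scipy, OpenCV 4.12 (cv2) and the standard library are available. Lean on these libraries where they do the work, as an engineer would, in place of code of your own. Each camera call takes 0.05 s, during which the arm holds its last target. There are 200 camera calls.

## Working session

There is one attempt and no reset: what is moved stays moved. The work goes in short steps, Python scripts to look and compute and a shell command to move; the robot and the scene stay as the last step left them, time stands still between calls to the robot, and variables do not carry over. Pictures are saved under pics/ and viewed, about 8 in all and at most 12, crops included, and the job is handed in when it is done.

```bash
mkdir -p pics; cat > h.py <<'E'
import numpy as np,cv2
from rig import env,viewer,ticket
def cam(n):
    p=viewer.camera_params(n);K=np.array([[p['fx'],0,p['cx']],[0,p['fy'],p['cy']],[0,0,1]]);return K,np.array(p['D']),cv2.Rodrigues(np.array(p['rvec']))[0],np.array(p['tvec']).ravel()
def cloud(n,d):
    K,D,R,t=cam(n);v,u=np.mgrid[:480,:640]
    q=cv2.undistortPoints(np.stack([u,v],-1).reshape(-1,1,2).astype(float),K,D).reshape(480,640,2)
    P=np.concatenate([q*d[...,None],d[...,None]],-1)
    W=(P-t)@R; W[d==0]=np.nan; return W
def proj(n,X):
    K,D,R,t=cam(n);return cv2.projectPoints(np.array(X,float).reshape(-1,1,3),R,t,K,D)[0].reshape(-1,2)
def save(n,f,crop=None,s=1):
    im,d=viewer.get_image(n);np.savez('last_'+n,im=im,d=d)
    o=im[...,::-1]
    if crop: o=o[crop[1]:crop[3],crop[0]:crop[2]]
    o=cv2.resize(o,None,fx=s,fy=s,interpolation=cv2.INTER_CUBIC);cv2.imwrite('pics/'+f,o);return im,d
E
python3 - <<'E'
from h import *
save('side','a.png');save('top','b.png')
for n in('side','top'):
    K,D,R,t=cam(n);print(n,-R.T@t,R[2],K[0,0])
print(env.observe())
E
```

```text
side [0.13327424 0.61109409 0.8320893 ] [ 0.4302597  -0.60463444 -0.67029381] 442.9954233024218
top [ 0.42902543 -0.03050989  1.59288157] [ 0.11275622  0.01615635 -0.99349132] 492.49464160629634
{'time_s': 0.1, 'q': array([ 6.42700013e+01,  2.18382211e+01,  7.43783343e+01, -1.27686136e-03,
        8.38572885e+01, -1.23364977e+01]), 'qvel': array([-0.04590514, -0.02854522, -0.14747431,  0.08002158,  0.00623842,
        0.02286396]), 'joint_efforts': array([ 3.52633193e-03, -4.49227023e+01, -2.31654185e+01, -1.55618491e-04,
        3.67103348e-03,  8.20220606e-06]), 'position': array([0.12730354, 0.53480578, 0.23077551]), 'tool_rot': array([[-9.72802646e-01,  2.31634888e-01, -5.39555535e-04],
       [ 2.31635377e-01,  9.72801975e-01, -1.17065177e-03],
       [ 2.53716897e-04, -1.26379329e-03, -9.99999169e-01]]), 'ft_force': array([ 0.00322344, -0.64913472,  0.10626653]), 'wrist_torque': array([-0.0180914 ,  0.02270879, -0.03648315]), 'grip_width': 0.08552302470144049}
```

View pics/a.png

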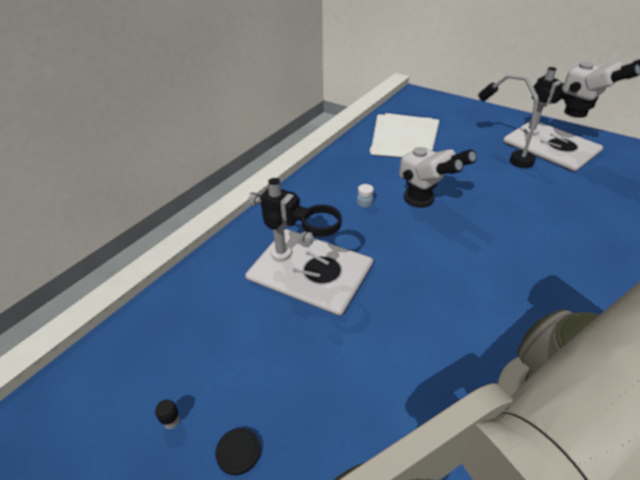

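View pics/b.png

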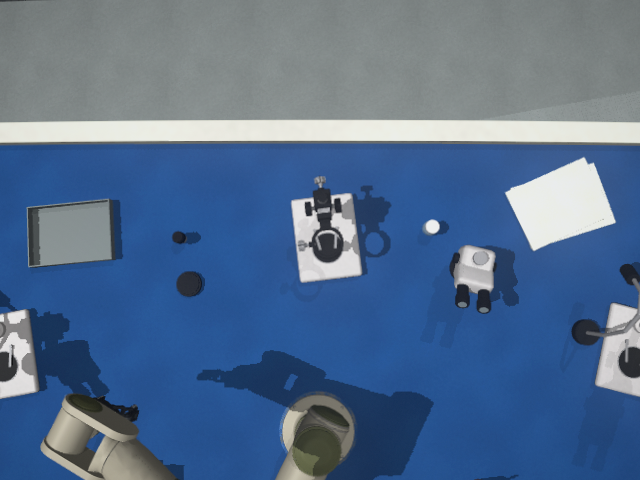

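The side view shows the stand at about (310,265), with its ring at (322,220) and the clamp knob near (307,239). In the top view the ring is near (327,243), the clamp knob near (302,244), and the column and rear knob near (320,190). Next I fit the stand pose.

```bash
python3 - <<'E'
from h import *
from scipy.optimize import least_squares
for n in('top','side'):
    z=np.load(f'last_{n}.npz');im,d=z['im'],z['d'];W=cloud(n,d)
    near=(abs(W[...,0]-.5)<.3)&(abs(W[...,1]-0)<.2)
    b=near&(abs(W[...,2]-.028)<.006)&(im.min(-1)>120)
    (c,s,a)=cv2.minAreaRect(W[b][:,:2].astype(np.float32)*1000);print(n,'base',c,s,a,np.nanmedian(W[b][:,2]))
    r=near&(W[...,2]>.185)&(W[...,2]<.215)
    P=W[r];print(len(P))
    th=np.radians(a); 
    def f(p): return np.hypot(P[:,0]-p[0],P[:,1]-p[1])-.042
    c0=np.array(c)/1000
    o=least_squares(f,[c0[0]-.04,c0[1]],loss='soft_l1',f_scale=.004);print('ring',o.x)
    col=near&(W[...,2]>.25)&(W[...,2]<.275);print('coltop',np.median(W[col],0),col.sum())
    R0=o.x
    k=r&(np.hypot(W[...,0]-R0[0],W[...,1]-R0[1])>.05)&(W[...,1]>R0[1]+.04)
    for v,u in np.argwhere(k)[:60]: print(u,v,W[v,u].round(3),im[v,u])
E
```

```text
top base (610.9608154296875, -23.468605041503906) (267.9312744140625, 196.95904541015625) 7.3288092613220215 0.02838211020536252
802
ring [0.63252961 0.00125593]
coltop [ 0.6958322  -0.01332219  0.2625216 ] 90
303 239 [0.585 0.041 0.193] [208 206 207]
299 240 [0.581 0.053 0.197] [175 175 177]
300 240 [0.581 0.05  0.199] [166 166 169]
301 240 [0.581 0.046 0.204] [159 160 163]
302 240 [0.581 0.044 0.199] [165 165 169]
299 241 [0.578 0.052 0.199] [136 137 141]
300 241 [0.578 0.049 0.2  ] [137 138 142]
301 241 [0.578 0.047 0.202] [135 137 141]
302 241 [0.578 0.044 0.203] [132 133 137]
298 242 [0.576 0.056 0.191] [151 151 155]
299 242 [0.575 0.052 0.201] [138 140 144]
300 242 [0.575 0.049 0.201] [139 140 144]
301 242 [0.575 0.046 0.203] [145 147 151]
302 242 [0.575 0.044 0.203] [142 143 147]
298 243 [0.573 0.055 0.199] [160 161 164]
299 243 [0.572 0.052 0.208] [150 151 156]
300 243 [0.572 0.049 0.207] [144 145 150]
301 243 [0.572 0.046 0.205] [149 150 155]
302 243 [0.571 0.043 0.209] [154 156 161]
298 244 [0.57  0.055 0.198] [144 144 148]
299 244 [0.569 0.052 0.21 ] [128 129 134]
300 244 
[... 3143 characters left out ...]
.555 0.051 0.201] [132 131 132]
297 240 [0.581 0.057 0.19 ] [131 129 128]
298 240 [0.578 0.057 0.191] [125 124 124]
299 240 [0.574 0.058 0.194] [122 122 123]
300 240 [0.571 0.059 0.197] [121 121 121]
301 240 [0.569 0.058 0.197] [116 116 116]
302 240 [0.566 0.058 0.198] [101 100 101]
303 240 [0.566 0.054 0.196] [84 84 84]
304 240 [0.562 0.056 0.198] [102 101 102]
305 240 [0.561 0.055 0.198] [121 121 121]
306 240 [0.559 0.054 0.199] [129 127 129]
307 240 [0.555 0.055 0.202] [126 126 127]
308 240 [0.555 0.052 0.199] [127 126 127]
309 240 [0.552 0.051 0.2  ] [123 123 123]
298 241 [0.576 0.059 0.191] [127 126 125]
299 241 [0.574 0.058 0.192] [123 121 122]
300 241 [0.571 0.059 0.193] [121 121 121]
```

```bash
python3 -m pendant '[[[0,0,50],0.03,-1],[[20,-20,10],0.03,-1],[[40,-45,0],0.03,-1],[[40,-45,0],0.03,-1],[[40,-45,0],0.03,-1],[[40,-45,0],0.03,-1],[[40,-45,0],0.03,-1],[[40,-45,0],0.03,-1],[[40,-45,0],0.03,-1],[[40,-45,0],0.03,-1],[[40,-45,0],0.03,-1],[[0,0,0],0.03,-1]]' 20; python3 - <<'E'
from h import *
print(env.observe()['q'])
# index geometry from first side picture, pixel predictions
yaw=np.radians(7.4);C=np.array([.566,.049,.190]);ex=np.array([np.cos(yaw),np.sin(yaw),0]);ey=np.array([-ex[1],ex[0],0])
for a in range(-60,61,15):
    t=np.radians(a);r=np.sin(t)*ex+np.cos(t)*np.array([0,0,1])
    print(a,proj('side',[C+.016*r-.008*ey,C+.016*r+.008*ey,C+.008*r+.008*ey]).round(1).tolist())
im=np.load('last_side.npz')['im'][225:258,290:322]
cv2.imwrite('pics/c.png',cv2.resize(im[...,::-1],None,fx=16,fy=16,interpolation=cv2.INTER_NEAREST))
E
```

```text
time_s: 1.6
position: [0.5153, 0.0933, 0.288]
tool_rot: [[-0.99, -0.14, -0.004], [-0.14, 0.99, -0.006], [0.005, -0.005, -1.0]]
ft_force: [-0.4, 0.3, -0.7]
grip_width: -0.0004
[  -2.53789989   17.25659806   71.85748134   -0.33603586   91.10150113
 -100.58913988]
-60 [[312.0, 237.4], [308.5, 241.9], [305.7, 242.3]]
-45 [[310.9, 235.9], [307.4, 240.4], [305.1, 241.6]]
-30 [[309.5, 234.6], [305.9, 239.1], [304.4, 240.9]]
-15 [[307.9, 233.5], [304.3, 238.0], [303.6, 240.4]]
0 [[306.2, 232.7], [302.6, 237.2], [302.7, 240.0]]
15 [[304.5, 232.4], [300.9, 236.8], [301.9, 239.8]]
30 [[302.9, 232.4], [299.3, 236.9], [301.1, 239.8]]
45 [[301.6, 232.9], [298.0, 237.3], [300.5, 240.0]]
60 [[300.6, 233.7], [297.1, 238.1], [300.0, 240.4]]
```

View pics/c.png

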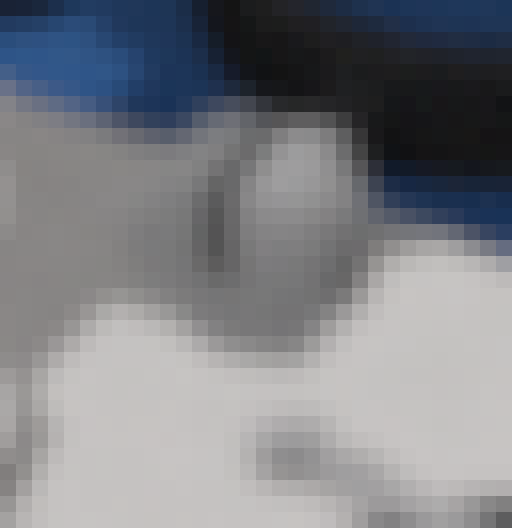

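The crop shows the index line on the knob's outer face at about (303.4, 237–241), almost vertical. That puts it near the top, with the screw angle about 0 to 0.1. Next I go above the knob.

```bash
python3 -m pendant '[[[40,-44,0],0,-1],[[3,-2,-40],0,-1],[[0,0,-20],0,-1],[[0,0,0],0,-1]]'; python3 - <<'E'
from h import *
print(env.observe()['ft_force'])
save('side','d.png',(260,180,360,255),6)
E
```

```text
time_s: 2.1
position: [0.5577, 0.0484, 0.2261]
tool_rot: [[-0.99, -0.143, -0.006], [-0.143, 0.99, -0.004], [0.006, -0.004, -1.0]]
ft_force: [0.1, -0.0, -0.0]
grip_width: 0.0001
[ 0.14368307 -0.02183816 -0.0117085 ]
```

View pics/d.png

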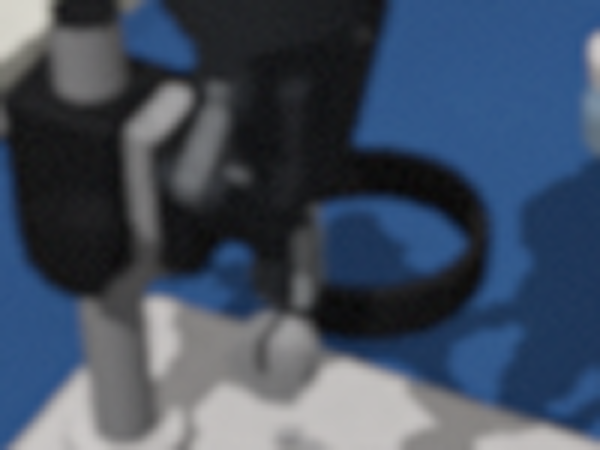

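The fingertips are just above and behind the knob, which is at about (306,238) in the full image. Next I lower gently until contact.

```bash
python3 -m pendant '[[[0,0,-14],0,-1],[[0,0,-3],0,-1]]';  python3 -m pendant '[[[0,0,-2],0,-1]]'; python3 -m pendant '[[[0,0,-1],0,-1]]'; python3 -m pendant '[[[0,0,-1],0,-1]]'
```

```text
time_s: 2.4
position: [0.5582, 0.0493, 0.2108]
tool_rot: [[-0.99, -0.144, -0.001], [-0.144, 0.99, -0.005], [0.002, -0.005, -1.0]]
ft_force: [-0.0, 0.2, -0.5]
grip_width: -0.0001
time_s: 2.52
position: [0.5582, 0.0495, 0.209]
tool_rot: [[-0.989, -0.145, -0.0], [-0.145, 0.989, -0.005], [0.001, -0.005, -1.0]]
ft_force: [0.9, -0.5, -0.4]
grip_width: 0.0
time_s: 2.65
position: [0.5583, 0.0495, 0.2081]
tool_rot: [[-0.989, -0.145, -0.0], [-0.145, 0.989, -0.005], [0.001, -0.005, -1.0]]
ft_force: [-1.0, -0.6, -0.3]
grip_width: 0.0002
time_s: 2.78
position: [0.5584, 0.0495, 0.2073]
tool_rot: [[-0.989, -0.145, 0.0], [-0.145, 0.989, -0.005], [0.0, -0.005, -1.0]]
ft_force: [0.0, -0.5, -0.7]
grip_width: 0.0
```

```bash
python3 -m pendant '[[[0,0,-1],0,-1]]'; python3 -m pendant '[[[0,0,-1],0,-1]]'; python3 -m pendant '[[[0,0,-1],0,-1]]'
```

```text
time_s: 2.9
position: [0.5584, 0.0495, 0.2064]
tool_rot: [[-0.989, -0.145, 0.001], [-0.145, 0.989, -0.005], [-0.0, -0.005, -1.0]]
ft_force: [0.2, 1.0, -0.9]
grip_width: -0.0004
time_s: 3.02
position: [0.5585, 0.0495, 0.2058]
tool_rot: [[-0.989, -0.145, 0.001], [-0.145, 0.989, -0.005], [-0.001, -0.005, -1.0]]
ft_force: [-2.8, 0.7, 6.5]
grip_width: 0.0
time_s: 3.15
position: [0.5587, 0.0495, 0.2058]
tool_rot: [[-0.989, -0.145, 0.003], [-0.145, 0.989, -0.005], [-0.002, -0.006, -1.0]]
ft_force: [-2.3, 0.5, 8.7]
grip_width: -0.0003
```

```bash
python3 -m pendant '[[[3,0.4,-1],0,-1],[[4,0.5,-1],0,-1]]'; python3 -m pendant '[[[4,0.5,-1],0,-1],[[4,0.5,-1],0,-1]]';python3 -m pendant '[[[0,0,-0.5],0,-1]]'; python3 - <<'E'
from h import *
save('side','e.png',(275,205,335,255),10)
E
```

```text
time_s: 3.4
position: [0.5659, 0.0505, 0.2058]
tool_rot: [[-0.989, -0.145, 0.006], [-0.145, 0.989, -0.005], [-0.005, -0.006, -1.0]]
ft_force: [-3.0, 1.2, 6.8]
grip_width: 0.0001
time_s: 3.65
position: [0.5743, 0.0516, 0.2058]
tool_rot: [[-0.989, -0.145, 0.008], [-0.145, 0.989, -0.006], [-0.007, -0.007, -1.0]]
ft_force: [-2.2, 1.1, 4.9]
grip_width: 0.0
time_s: 3.78
position: [0.5746, 0.0517, 0.2058]
tool_rot: [[-0.989, -0.145, 0.009], [-0.145, 0.989, -0.006], [-0.008, -0.007, -1.0]]
ft_force: [-0.3, 0.2, 2.6]
grip_width: -0.0002
```

View pics/e.png

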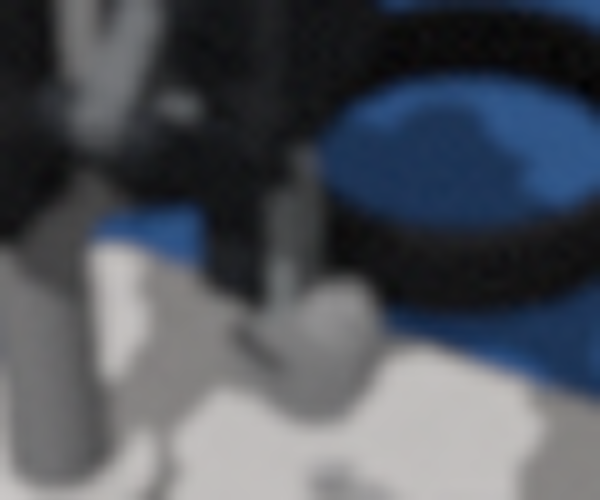

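The index line now runs at about (299–303, 238–241), so the knob has turned about 1 rad. That matches 16 mm of travel over a 16 mm radius, with no slip. Now the next stroke.

```bash
python3 -m pendant '[[[0,0,5],0,-1],[[-19,-2.5,0],0,-1],[[0,0,0],0,-1]]'; python3 -m pendant '[[[0,0,-4.6],0,-1],[[0,0,-1],0,-1]]';  python3 -m pendant '[[[4,0.5,-1],0,-1],[[4,0.5,-1],0,-1],[[4,0.5,-1],0,-1],[[4,0.5,-1],0,-1]]'; python3 -m pendant '[[[4,0.5,-1],0,-1]]'; python3 -m pendant '[[[0,0,-0.7],0,-1]]'
```

```text
time_s: 4.2
position: [0.5549, 0.049, 0.2106]
tool_rot: [[-0.989, -0.145, 0.008], [-0.145, 0.989, -0.006], [-0.007, -0.007, -1.0]]
ft_force: [0.1, 0.9, 0.4]
grip_width: 0.0
time_s: 4.45
position: [0.5557, 0.0489, 0.2055]
tool_rot: [[-0.989, -0.145, 0.009], [-0.145, 0.989, -0.006], [-0.008, -0.007, -1.0]]
ft_force: [-3.6, 0.4, 8.9]
grip_width: -0.0002
time_s: 4.95
position: [0.5745, 0.0515, 0.2057]
tool_rot: [[-0.989, -0.145, 0.017], [-0.145, 0.989, -0.006], [-0.015, -0.008, -1.0]]
ft_force: [-1.2, 0.1, 5.8]
grip_width: -0.0
time_s: 5.08
position: [0.579, 0.0521, 0.2049]
tool_rot: [[-0.989, -0.145, 0.017], [-0.145, 0.989, -0.006], [-0.016, -0.008, -1.0]]
ft_force: [0.0, 0.2, -0.0]
grip_width: 0.0001
time_s: 5.2
position: [0.5797, 0.0521, 0.2042]
tool_rot: [[-0.989, -0.145, 0.018], [-0.145, 0.989, -0.006], [-0.017, -0.009, -1.0]]
ft_force: [0.1, 0.9, 4.6]
grip_width: -0.0
```

```bash
python3 -m pendant '[[[0,0,6],0,-1],[[-24,-3.2,0],0,-1],[[0,0,0],0,-1]]'; python3 -m pendant '[[[0,0,-4.4],0,-1],[[0,0,-0.7],0,-1]]';  python3 -m pendant '[[[4,0.5,-0.7],0,-1],[[4,0.5,-0.7],0,-1],[[4,0.5,-0.7],0,-1],[[4,0.5,-0.7],0,-1]]'; python3 -m pendant '[[[1,0.1,-0.3],0,-1]]'
```

```text
time_s: 5.58
position: [0.5551, 0.0488, 0.2098]
tool_rot: [[-0.989, -0.145, 0.016], [-0.145, 0.989, -0.006], [-0.015, -0.008, -1.0]]
ft_force: [0.7, 0.5, 1.3]
grip_width: 0.0001
time_s: 5.82
position: [0.5563, 0.0487, 0.2055]
tool_rot: [[-0.989, -0.145, 0.018], [-0.145, 0.989, -0.006], [-0.017, -0.009, -1.0]]
ft_force: [-3.5, 1.2, 10.0]
grip_width: -0.0
time_s: 6.32
position: [0.575, 0.0514, 0.2058]
tool_rot: [[-0.989, -0.145, 0.023], [-0.146, 0.989, -0.006], [-0.022, -0.009, -1.0]]
ft_force: [-2.1, -0.0, 4.0]
grip_width: 0.0002
time_s: 6.45
position: [0.5765, 0.0516, 0.2056]
tool_rot: [[-0.989, -0.146, 0.023], [-0.146, 0.989, -0.006], [-0.022, -0.009, -1.0]]
ft_force: [-1.5, 0.1, 3.1]
grip_width: 0.0002
```

```bash
python3 -m pendant '[[[0,0,5],0,-1],[[-21,-2.8,0],0,-1],[[0,0,0],0,-1]]'; python3 -m pendant '[[[0,0,-4.6],0,-1],[[0,0,-0.6],0,-1]]';  python3 -m pendant '[[[4,0.5,-0.6],0,-1],[[4,0.5,-0.6],0,-1],[[4,0.5,-0.6],0,-1],[[4,0.5,-0.6],0,-1]]'; python3 -m pendant '[[[1,0.1,-0.3],0,-1]]'; python3 -m pendant '[[[0,0,5],0,-1],[[-21,-2.8,0],0,-1],[[0,0,0],0,-1]]'; python3 - <<'E'
from h import *
save('side','f.png',(275,205,335,255),10)
E
```

```text
time_s: 6.82
position: [0.5557, 0.0487, 0.21]
tool_rot: [[-0.989, -0.146, 0.022], [-0.146, 0.989, -0.006], [-0.021, -0.009, -1.0]]
ft_force: [-0.4, 0.1, -0.2]
grip_width: -0.0001
time_s: 7.08
position: [0.557, 0.0486, 0.2055]
tool_rot: [[-0.989, -0.145, 0.025], [-0.146, 0.989, -0.006], [-0.023, -0.01, -1.0]]
ft_force: [-3.0, 0.8, 9.2]
grip_width: 0.0001
time_s: 7.58
position: [0.5757, 0.0512, 0.2058]
tool_rot: [[-0.989, -0.146, 0.029], [-0.146, 0.989, -0.006], [-0.028, -0.01, -1.0]]
ft_force: [-1.3, 0.8, 3.0]
grip_width: 0.0001
time_s: 7.7
position: [0.5772, 0.0514, 0.2055]
tool_rot: [[-0.989, -0.146, 0.029], [-0.146, 0.989, -0.006], [-0.028, -0.01, -1.0]]
ft_force: [-1.8, 1.0, 3.0]
grip_width: 0.0006
time_s: 8.07
position: [0.5563, 0.0484, 0.2099]
tool_rot: [[-0.989, -0.146, 0.029], [-0.146, 0.989, -0.006], [-0.027, -0.01, -1.0]]
ft_force: [0.1, -0.2, -0.2]
grip_width: -0.0001
```

View pics/f.png

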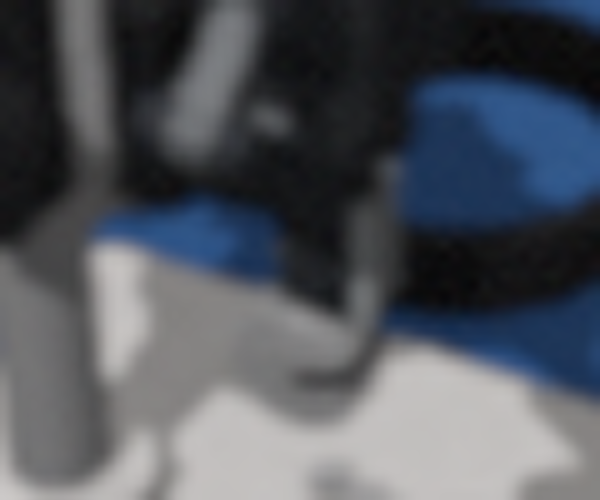

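The index is now on the -x side, at about (305–311, 240–243), or around 280°. Travel predicts 281°, and the stand hasn't moved. I continue with more strokes.

```bash
python3 -m pendant '[[[-0.5,0.3,-4.5],0,-1],[[0,0,-0.6],0,-1]]';  python3 -m pendant '[[[4,0.5,-0.6],0,-1],[[4,0.5,-0.6],0,-1],[[4,0.5,-0.6],0,-1],[[4,0.5,-0.6],0,-1],[[1,0.1,-0.3],0,-1]]'; python3 -m pendant '[[[0,0,5],0,-1],[[-21.5,-2.5,0],0,-1],[[0,0,0],0,-1]]'; python3 -m pendant '[[[0,0,-4.5],0,-1],[[0,0,-0.6],0,-1]]';  python3 -m pendant '[[[4,0.5,-0.6],0,-1],[[4,0.5,-0.6],0,-1],[[4,0.5,-0.6],0,-1],[[4,0.5,-0.6],0,-1],[[1,0.1,-0.3],0,-1]]'; python3 -m pendant '[[[0,0,5],0,-1],[[-21.5,-2.5,0],0,-1],[[0,0,0],0,-1]]'
```

```text
time_s: 8.38
position: [0.5579, 0.0486, 0.2055]
tool_rot: [[-0.989, -0.146, 0.032], [-0.146, 0.989, -0.006], [-0.031, -0.011, -0.999]]
ft_force: [-2.2, 1.0, 8.6]
grip_width: 0.0002
time_s: 9.0
position: [0.5775, 0.0513, 0.2054]
tool_rot: [[-0.989, -0.146, 0.036], [-0.147, 0.989, -0.006], [-0.035, -0.012, -0.999]]
ft_force: [-2.0, 0.7, 2.5]
grip_width: 0.0002
time_s: 9.38
position: [0.556, 0.0487, 0.2099]
tool_rot: [[-0.989, -0.146, 0.035], [-0.147, 0.989, -0.006], [-0.034, -0.011, -0.999]]
ft_force: [0.0, -0.5, -0.1]
grip_width: -0.0004
time_s: 9.62
position: [0.5573, 0.0487, 0.2055]
tool_rot: [[-0.989, -0.146, 0.038], [-0.146, 0.989, -0.006], [-0.036, -0.012, -0.999]]
ft_force: [-2.5, 1.0, 8.5]
grip_width: 0.0003
time_s: 10.25
position: [0.5775, 0.0515, 0.2055]
tool_rot: [[-0.988, -0.147, 0.043], [-0.147, 0.989, -0.006], [-0.042, -0.012, -0.999]]
ft_force: [-1.4, -0.4, 2.5]
grip_width: -0.0002
time_s: 10.62
position: [0.556, 0.0488, 0.21]
tool_rot: [[-0.988, -0.146, 0.042], [-0.147, 0.989, -0.006], [-0.041, -0.012, -0.999]]
ft_force: [0.6, -0.2, -0.6]
grip_width: 0.0001
```

```bash
python3 -m pendant '[[[0,1,-4.5],0,-1],[[0,0,-0.6],0,-1]]';  python3 -m pendant '[[[4,0.5,-0.6],0,-1],[[4,0.5,-0.6],0,-1],[[4,0.5,-0.6],0,-1],[[4,0.5,-0.6],0,-1],[[1,0.1,-0.3],0,-1]]'; python3 -m pendant '[[[0,0,5],0,-1],[[-21.5,-2.5,0],0,-1],[[0,0,0],0,-1]]'; python3 -m pendant '[[[0,0,-4.5],0,-1],[[0,0,-0.6],0,-1]]';  python3 -m pendant '[[[4,0.5,-0.6],0,-1],[[4,0.5,-0.6],0,-1],[[4,0.5,-0.6],0,-1],[[4,0.5,-0.6],0,-1],[[1,0.1,-0.3],0,-1]]'; python3 -m pendant '[[[0,0,5],0,-1],[[-21.5,-2.5,0],0,-1],[[0,0,0],0,-1]]'; python3 -m pendant '[[[0,0,-4.5],0,-1],[[0,0,-0.6],0,-1]]';  python3 -m pendant '[[[4,0.5,-0.6],0,-1],[[4,0.5,-0.6],0,-1],[[4,0.5,-0.6],0,-1],[[4,0.5,-0.6],0,-1],[[1,0.1,-0.3],0,-1]]'; python3 -m pendant '[[[0,0,5],0,-1],[[-21.5,-2.5,0],0,-1],[[0,0,0],0,-1]]'; python3 - <<'E'
from h import *
save('side','g.png',(275,205,335,255),10)
E
```

```text
time_s: 10.88
position: [0.5574, 0.0497, 0.2055]
tool_rot: [[-0.988, -0.146, 0.044], [-0.147, 0.989, -0.006], [-0.043, -0.013, -0.999]]
ft_force: [-2.5, 1.2, 6.8]
grip_width: -0.0002
time_s: 11.5
position: [0.5775, 0.0525, 0.2055]
tool_rot: [[-0.988, -0.147, 0.049], [-0.147, 0.989, -0.007], [-0.048, -0.014, -0.999]]
ft_force: [-0.3, -0.8, 2.5]
grip_width: 0.0001
time_s: 11.88
position: [0.5561, 0.05, 0.21]
tool_rot: [[-0.988, -0.147, 0.048], [-0.147, 0.989, -0.006], [-0.047, -0.014, -0.999]]
ft_force: [-0.3, -0.1, 0.2]
grip_width: 0.0003
time_s: 12.12
position: [0.5573, 0.05, 0.2054]
tool_rot: [[-0.988, -0.147, 0.05], [-0.147, 0.989, -0.007], [-0.049, -0.014, -0.999]]
ft_force: [-3.0, 0.3, 7.3]
grip_width: -0.0003
time_s: 12.75
position: [0.5775, 0.0527, 0.2056]
tool_rot: [[-0.988, -0.147, 0.055], [-0.148, 0.989, -0.006], [-0.054, -0.014, -0.998]]
ft_force: [-1.3, -0.0, 2.9]
grip_width: -0.0003
time_s: 13.12
position: [0.5561, 0.05, 0.2101]
tool_rot: [[-0.988, -0.147, 0.055], [-0.147, 0.989, -0.006], [-0.053, -0.014, -0.998]]
ft_force: [0.8, -0.3, -0.1]
grip_width: 0.0
time_s: 13.38
position: [0.5573, 0.05, 0.2054]
tool_rot: [[-0.988, -0.147, 0.056], [-0.147, 0.989, -0.006], [-0.055, -0.015, -0.998]]
ft_force: [-2.1, 0.3, 5.8]
grip_width: -0.0002
time_s: 14.0
position: [0.5774, 0.0527, 0.2056]
tool_rot: [[-0.987, -0.147, 0.062], [-0.148, 0.989, -0.006], [-0.06, -0.015, -0.998]]
ft_force: [-2.0, -0.4, 2.5]
grip_width: -0.0002
time_s: 14.38
position: [0.5559, 0.0501, 0.2102]
tool_rot: [[-0.987, -0.147, 0.061], [-0.148, 0.989, -0.006], [-0.059, -0.015, -0.998]]
ft_force: [0.3, -1.1, 0.4]
grip_width: 0.0003
```

View pics/g.png

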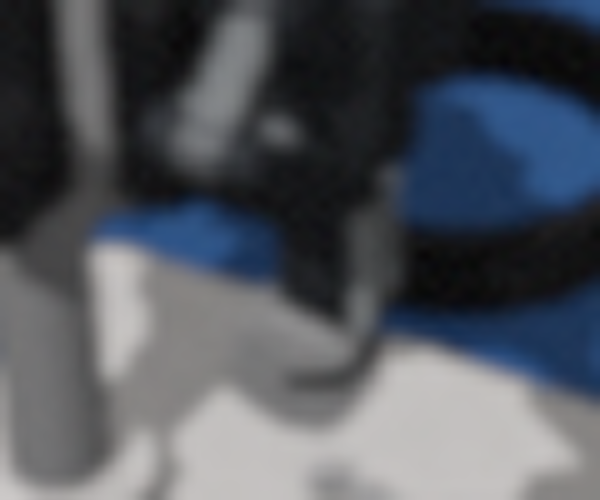

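The index is again at about (304–311, 241–243), almost as one turn ago, so roughly 280° + 360°. One more stroke, then I clear the hand and compare with the first picture.

```bash
python3 -m pendant '[[[0,0,-4.5],0,-1],[[0,0,-0.6],0,-1]]';  python3 -m pendant '[[[4,0.5,-0.6],0,-1],[[4,0.5,-0.6],0,-1],[[4,0.5,-0.6],0,-1],[[4,0.5,-0.6],0,-1],[[1,0.1,-0.3],0,-1]]'; python3 -m pendant '[[[0,0,10],0,-1],[[-30,0,45],0,-1],[[-60,0,0],0,-1],[[-60,0,0],0,-1],[[0,0,0],0,-1]]'; python3 - <<'E'
from h import *
a=np.load('last_side.npz');im,d=save('side','h_.png')
o=cv2.imread('pics/a.png')[225:258,290:322];n=im[225:258,290:322,::-1]
cv2.imwrite('pics/h.png',cv2.resize(np.hstack([o,n]),None,fx=12,fy=12,interpolation=cv2.INTER_NEAREST))
E
```

```text
time_s: 14.68
position: [0.5579, 0.05, 0.2054]
tool_rot: [[-0.987, -0.147, 0.063], [-0.148, 0.989, -0.006], [-0.061, -0.015, -0.998]]
ft_force: [-1.8, 0.0, 7.8]
grip_width: -0.0003
time_s: 15.3
position: [0.5777, 0.0527, 0.2056]
tool_rot: [[-0.987, -0.147, 0.068], [-0.148, 0.989, -0.006], [-0.066, -0.016, -0.998]]
ft_force: [-0.7, 0.3, 2.4]
grip_width: 0.0
time_s: 15.92
position: [0.4238, 0.0524, 0.262]
tool_rot: [[-0.987, -0.147, 0.068], [-0.148, 0.989, -0.007], [-0.066, -0.016, -0.998]]
ft_force: [0.6, -0.1, 0.3]
grip_width: 0.0001
```

View pics/h.png

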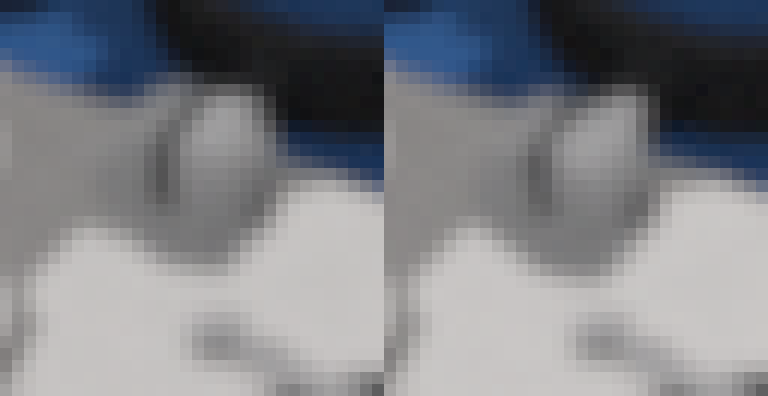

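The new index line, at about (302.9–303.3, 238–242), nearly coincides with the old one once the 2.5 mm outward shift is allowed for. I'll measure it sub-pixel and check the stand and bystanders for shift.

```bash
python3 - <<'E'
from h import *
from scipy.optimize import least_squares
A=cv2.imread('pics/a.png',0).astype(float);B=cv2.imread('pics/h_.png',0).astype(float)
yaw=np.radians(7.4);ex=np.array([np.cos(yaw),np.sin(yaw),0]);ey=np.array([-ex[1],ex[0],0]);Z=np.array([0,0,1.])
def score(I,C,a):
    r=np.sin(a)*ex+np.cos(a)*Z;w=np.cos(a)*ex-np.sin(a)*Z
    s=np.linspace(.003,.0155,12)[:,None];y=np.linspace(-.006,.008,12)[:,None]
    P=np.vstack([C+s*r+.008*ey,C+.016*r+y*ey])
    g=lambda X:cv2.remap(I.astype(np.float32),*[proj('side',X)[:,k].astype(np.float32).reshape(1,-1) for k in(0,1)],cv2.INTER_CUBIC).mean()
    return g(P)-(g(P+.0045*w)+g(P-.0045*w))/2
g=np.radians(np.arange(-40,61,1))
for dx in(-.002,0,.002):
  for dz in(-.002,0):
    C=np.array([.566+dx,.049,.190+dz]);o=[]
    for I,out in((A,0),(B,.0025)):
        S=[score(I,C+out*ey,a) for a in g];o+= [np.degrees(g[np.argmin(S)]).round(),round(min(S),1)]
    print(dx,dz,o)
D=cv2.absdiff(A,B)
for n,(x0,y0,x1,y1) in dict(stand=(240,175,375,225),base=(245,255,375,310),head=(395,140,480,210),jar=(350,180,380,210),eye=(150,395,185,430),cap=(210,425,265,475)).items():
    s,r=cv2.phaseCorrelate(A[y0:y1,x0:x1].copy(),B[y0:y1,x0:x1].copy());print(n,np.round(s,2),round(r,2))
E
```

```text
-0.002 -0.002 [np.float64(9.0), np.float32(-25.7), np.float64(11.0), np.float32(-21.2)]
-0.002 0 [np.float64(7.0), np.float32(-29.7), np.float64(8.0), np.float32(-26.2)]Traceback (most recent call last):
  File "<stdin>", line 16, in <module>
  File "<stdin>", line 10, in score
  File "<stdin>", line 9, in <lambda>
  File "h.py", line 11, in proj
    K,D,R,t=cam(n);return cv2.projectPoints(np.array(X,float).reshape(-1,1,3),R,t,K,D)[0].reshape(-1,2)
            ~~~^^^
  File "h.py", line 4, in cam
    p=viewer.camera_params(n);K=np.array([[p['fx'],0,p['cx']],[0,p['fy'],p['cy']],[0,0,1]]);return K,np.array(p['D']),cv2.Rodrigues(np.array(p['rvec']))[0],np.array(p['tvec']).ravel()
ValueError: time passes only in moves, steps and waits
```

```bash
python3 - <<'E'
from h import *
A=cv2.imread('pics/a.png',0).astype(float);B=cv2.imread('pics/h_.png',0).astype(float)
for n,(x0,y0,x1,y1) in dict(stand=(240,175,375,225),base=(245,255,375,310),head=(395,140,480,210),jar=(350,180,380,210),eye=(150,395,185,430),cap=(210,425,265,475)).items():
    a,b=A[y0:y1,x0:x1].copy(),B[y0:y1,x0:x1].copy()
    s,r=cv2.phaseCorrelate(a,b);print(n,np.round(s,2),round(r,2),abs(a-b).mean().round(1))
E
python3 -m pendant '[[[-30,0,20],0,-1],[[0,0,0],0,-1]]'
```

```text
stand [0.38 0.06] 0.79 11.8
base [0.43 0.01] 1.0 2.2
head [-0.14  0.48] 0.35 24.5
jar [ -9.88 -11.28] 0.23 64.8
eye [ 0.14 -0.04] 1.03 1.6
cap [0.   0.05] 0.93 1.5
time_s: 16.23
position: [0.3974, 0.0517, 0.2833]
tool_rot: [[-0.987, -0.147, 0.071], [-0.148, 0.989, -0.007], [-0.069, -0.017, -0.997]]
ft_force: [0.8, 0.5, 0.2]
grip_width: -0.0001
```

Head and jar look occluded by the arm, so I move it farther off and look again.

```bash
python3 -m pendant '[[[-30,40,0],0,-1],[[-30,45,0],0,-1],[[-30,45,0],0,-1],[[-30,45,0],0,-1],[[-30,45,0],0,-1],[[-30,45,0],0,-1],[[-30,45,0],0,-1],[[-30,45,0],0,-1],[[0,45,0],0,-1],[[0,0,0],0,-1]]'; python3 - <<'E'
from h import *
im,d=save('side','k.png');A=cv2.imread('pics/a.png',0);B=cv2.imread('pics/k.png',0)
T=np.load('last_top.npz')['im'];im2,_=save('top','k2.png');TA=cv2.imread('pics/b.png',0);TB=cv2.imread('pics/k2.png',0)
def chk(A,B,rs):
  for n,(x0,y0,x1,y1) in rs.items():
    a,b=A[y0:y1,x0:x1].astype(np.float32),B[y0:y1,x0:x1].astype(np.float32);M=np.eye(2,3,dtype=np.float32)
    try: cc,M=cv2.findTransformECC(a,b,M,cv2.MOTION_TRANSLATION)
    except cv2.error as e: cc=-1
    print(n,M[:,2].round(2),round(cc,3),abs(a-b).mean().round(1))
chk(A,B,dict(upper=(240,175,345,235),base=(245,255,375,310),head=(395,140,480,210),jar=(350,180,380,210),eye=(150,395,185,430),cap=(210,425,265,475)))
chk(TA,TB,dict(stand=(285,170,370,290),rear=(308,172,345,215),head=(445,240,502,318),jar=(418,215,445,240),eye=(168,228,190,248),cap=(172,268,208,300)))
cv2.imwrite('pics/k3.png',np.hstack([A[150:320,230:500],B[150:320,230:500]]))
E
```

```text
time_s: 17.48
position: [0.159, 0.4706, 0.2785]
tool_rot: [[-0.987, -0.142, 0.071], [-0.143, 0.99, -0.007], [-0.07, -0.018, -0.997]]
ft_force: [0.5, 0.1, -0.8]
grip_width: -0.0002
upper [-0.02  0.03] 1.0 4.2
base [-0.01 -0.01] 1.0 5.8
head [-0.01 -0.01] 1.0 4.6
jar [-0.   -0.01] 1.0 5.2
eye [0.02 0.01] 1.0 3.6
cap [0.01 0.01] 1.0 3.1
stand [-0. -0.] 1.0 0.7
rear [ 0. -0.] 1.0 0.6
head [-0. -0.] 1.0 0.6
jar [0. 0.] 1.0 0.5
eye [-0.02  0.01] 1.0 0.7
cap [0.02 0.  ] 1.0 0.7
```

View pics/k3.png

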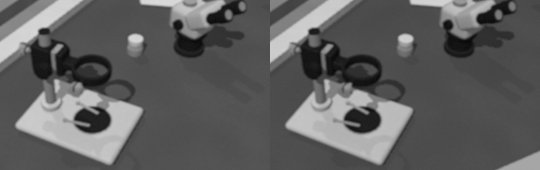

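The before and after crops match. Stand, head and jar are in the same places, with every shift at or below 0.03 px, and the hand is clear. I hand the job in.

```bash
python3 -c "
from rig import ticket
print(ticket.close_job())"
```

```text
the job is handed in; nothing more can be done
None
```

I loosened the head clamp screw by two full turns and handed the job in at about 17.6 s of the 58 s allowed. The shut fingertips rolled the knob's rim in ten strokes of about 16–21 mm each, pressing with roughly 3–10 N and never taking hold of it.

- **Turn:** the index line came back to within 1–2° of where it started, and the summed stroke travel of about 201 mm also comes to two turns. That angle check stopped partway with a script error, after two of its six settings, so it rests on those two.
- **Nothing else moved:** comparing before and after pictures from both cameras, the stand, the column knob and focus area, the head, jar, eyepiece and dust cap shifted by no more than 0.03 px. An earlier comparison showed larger differences for the stand and base (0.4 px) and for the head and jar. I put these down to the arm and its shadow still being in view, and they were gone once the arm was away.
- **Hand:** it finished clear of everything, with the wrist force near zero. The tool had picked up a tilt of about 4° from dragging; this did no harm.

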